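# Put a control-gear kit into its right pockets and close it with the upper tier

### The arm

A 6-joint arm with a two-finger parallel gripper is mounted at the origin on a cart in front of the work surface, level with it; the furniture and walls round the work are solid. World frame = base frame: x ahead of the robot, y to its left, z up, the work surface at z = 0. Lengths are in mm, angles in rad, forces in N, time in s.
With the tool pointing down it reaches from about 350 to 775 mm from the base axis. Payload 7.3 kg.
Tool frame: the origin (TCP) lies between the finger pads; the fingertips stand 19 mm ahead of it and the grasp point (between the pads) is the TCP (ctrl.tip_reach is the distance from the TCP to the fingertips, in mm); z points along the fingers, y is the line along which they close (so a half turn about z gives the same grasp; the last joint's range is limited). The gripper opens to 92 mm and grips with 3 to 60 N. Pads are 19 mm wide; open, the fingers measure 130 mm over their backs; the gripper's body (75 mm by 190 mm) begins 47 mm behind the grasp point.
Start: joints at [-1.36, 0.342, 1.524, -0, 1.275, -0.146], TCP at [183.393, -491.945, 245.741] pointing down, gripper open.
Joint ranges: [-2.53, 2.53], [-0.77, 2.02], [0.04, 2.7], [-1, 4.14], [0.28, 2.66], [-3.11, 3.11]. Speed limits (rad/s): [2.57, 2.57, 3.14, 3.14, 3.14, 3.14].

### API

Orientations are given as [roll, pitch, yaw] about the fixed x, y, z axes, in that order (R = Rz(yaw) Ry(pitch) Rx(roll)).
In Python, from bench import ctrl gives the robot as it stands.
- The arm moves only by the tool arm_command, never from a script. Its argument "series" is a list of rows, each an object with "dp": the shift along the world's x, y, z in shares of 1000 mm (1.0 is 1000 mm), a list of three; "angular": the turn, a rotation vector about the world's x, y, z in shares of 180 degrees (1.0 is 180 degrees), a list of three; "jaw": the finger opening in mm, from 0 to 91.8. In form: [{"dp": [x, y, z], "angular": [ax, ay, az], "jaw": jaw}, ...]. A call has 1 to 20 rows; each row is the pose to reach, as a shift and turn from the pose commanded when the call began; what a row does not reach only later rows make up. A row lasts 1/8 s, in which the tool goes at most 62.5 mm and 10.7 degrees, less where a joint would pass 70% of its speed; a pose out of reach is approached as far as the arm can. A call with a gripper value outside its range is refused whole. The fingers move at their own pace and stop on an object; the grip force is fixed at half the most. Time passes only in rows, so rows that repeat a pose let the fingers close. It gives the time, the measured TCP pose, the force, the opening and the grip force at its end, in the units of the state.
- ctrl.sense(): the state, without advancing time (a new reading comes with each control period).
- ctrl.camera(name): name is "scene" or "top" or "wrist"; returns the picture (480x640x3 uint8, red, green, blue); there is no depth.
- ctrl.get_calibration(name): a dict with "camera_matrix" (3x3 intrinsics, pixels), "camera_from_world" (4x4, takes a point from world to camera coordinates); the wrist camera has in their place "mount" (4x4, takes a point from camera to tool coordinates, whose origin is the TCP and whose axes are the flange's). Camera axes: x right, y down, z forward; pixel columns grow to the right and rows downward; lengths in mm; the calibration is good to about 2 mm. A picture is of the moment at which its call begins: read the wrist's pose just before it. get_calibration takes no time and is no camera call.
- ctrl.finish_job(): hands the job in; it is judged then, once.
Trained networks look in the newest picture that a camera, given by its name, has taken for a name from the list of things; names that differ only in an ending like _2 or _b are one class to them, and where a whole thing is asked for, a point or a joint stands for the part that bears it (a point fixed in the world has none). Each returns a list of dicts, best first, with "p" (0 to 1); they miss things now and then, are a little off and sometimes report something else, mostly with a low value. They report only what shows in the picture. A call takes as long as a camera call.
- ctrl.spot_in(camera, query): "xy" ([column, row] in pixels, amid what is visible of it).
- ctrl.masks_of(camera, query): "region" (480x640 bool, what is visible of it) and "xy" ([column, row] in pixels, amid what is visible of it).
The state is a dict: "time_s": time; "joint_pos": joint angles; "dq": joint speeds; "effort": joint torques, N m; "tool_pos": TCP position; "eef_rot": TCP orientation; "ft_force": force on the tool from outside, world axes, zero at the start; "torque": the same for the moment, N m; "finger_gap": finger opening in mm; "finger_force": force on a finger pad.
Only numpy, scipy, OpenCV 4.12 (cv2) and the standard library are available. Lean on these libraries where they do the work, as an engineer would, in place of code of your own. Each camera call takes 0.05 s, during which the arm holds its last target. There are 200 camera calls.

### The job

The control-gear kit on the plywood carrier is loaded wrongly: the red battery, the blue contactor and the grey relay module each stand in another one's pocket. Swap them round, with the black rubber mat as the free spot, until each stands upright in the pocket liner of its own colour; then lower the upper tier (the plywood deck with the two screw tubs) over the carrier until all four corner holes have dropped over their posts and it rests flat on the post shoulders. Set everything down gently, without dropping it or tipping it over.

Things in the scene. Friction and masses are not known exactly. Their poses are not given: they have to be found in the camera images.
- battery: The red battery on the carrier (a like one at the right rear of the bench has nothing to do with the job), with black and yellow jacket, two terminals on top. Body 60 mm (its x) by 60 mm (y), 62 mm high, 74 mm over the terminals, 0.29 to 0.55 kg, loose. Origin: middle of its underside within 1 mm; z up. At the start it stands in a wrong pocket, sides about parallel to the carrier's.
- contactor: Blue contactor with orange plunger on top. Body 46 mm (its x) by 56 mm (y), side faces 60 mm high, 75 mm over the plunger, 0.2 to 0.41 kg, loose. Origin: middle of its underside within 1 mm; z up. At the start it stands in a wrong pocket, sides about parallel to the carrier's.
- relay_module: Dark grey relay module, black terminals on top. Body 45 mm (its x) by 62 mm (y), side faces 48 mm high, 52 mm over all, 0.15 to 0.29 kg, loose. Origin: middle of its underside within 1.5 mm; z up. At the start it stands in a wrong pocket, sides about parallel to the carrier's.
- liner_red: Red pocket liner, home of the red battery: square plastic tray 76 x 76 mm fixed on the carrier, sides parallel to the carrier's. Walls 3 mm, inner floor 70 x 70 mm. Origin: middle of its underside, 12 mm above the bench; inner floor 3 mm above the origin, rim 9 mm above it; z up.
- liner_blue: Blue pocket liner, home of the blue contactor: square plastic tray 76 x 76 mm fixed on the carrier, sides parallel to the carrier's. Walls 3 mm, inner floor 70 x 70 mm. Origin: middle of its underside, 12 mm above the bench; inner floor 3 mm above the origin, rim 9 mm above it; z up.
- liner_grey: Light grey pocket liner, home of the grey relay module: square plastic tray 76 x 76 mm fixed on the carrier, sides parallel to the carrier's. Walls 3 mm, inner floor 70 x 70 mm. Origin: middle of its underside, 12 mm above the bench; inner floor 3 mm above the origin, rim 9 mm above it; z up.
- carrier: Fixed kit carrier left of the test jig: plywood base 120 mm (its x) by 306 mm (y), top at 12 mm; three liners in a row along y, 78 mm apart, the middle one at its centre, in changing order. Posts at x +-45, y +-138 mm: 20 mm thick up to the shoulder at 95 mm, then a 9 mm pin with tapered tip up to 113 mm. Origin: middle of the base, at bench height, from which all heights count; z up.
- upper_tier: Loose deck, at first flat on the bench at the right: 120 (its x) x 306 (y) x 6 mm, 16 mm holes at x +-45, y +-138; red and yellow tubs 36 mm high, 68 mm wide fixed at y -93, +93. Central handle: yellow bar 16 mm wide (x), 16 high, 100 long (y), its middle 52 mm above the underside; 0.3 to 0.55 kg. Origin: middle of the underside; z up. Seated: 95 mm above the carrier's origin, either way round.
- mat: Black ribbed rubber mat, empty: the free spot. 100 x 100 x 4 mm, fixed on the bench to the right of the test jig. Origin: middle of its underside, on the bench; z up. The test jig stands between mat and carrier (x 0.48 to 0.69, y -0.16 to 0.08); its lever at x 0.65 to 0.69, y 0 is 0.23 m high, the rest below 0.16 m: carry things above it or round its front.

How it is judged:
By the outcome, as a careful person would: the job done as asked, in the order asked, and still so for the second after the job is handed in, with the robot touching nothing.
It also fails if it takes over 138 s, if anything falls off the work surface, if the arm or the gripper's body presses on something with over 40 N, if the wrist force passes 120 N, or if a joint passes its speed limit or range.

## Working session

There is one attempt and no reset: what is moved stays moved. The work goes in short steps, Python scripts to look and compute and a tool call to move; the robot and the scene stay as the last step left them, time stands still between calls to the robot, and variables do not carry over. Pictures are saved under pics/ and viewed, at most 14 in all, crops included, and the job is handed in when it is done.

Besides the shell and the picture viewer there is one more tool, called after "Request:" as name(argument=value, ...), one argument or row to a line, values as JSON. arm_command: Moves the arm, as the interface text tells. Its arguments: {"type":"object","properties":{"series":{"type":"array"}},"required":["series"]}

```bash
ls; mkdir -p pics; cat > h.py <<'E'
import numpy as np,cv2
from bench import ctrl
def cal(n):
    c=ctrl.get_calibration(n);return np.array(c["camera_matrix"]),np.array(c["camera_from_world"])
def ray(n,px,z):
    K,T=cal(n);R,t=T[:3,:3],T[:3,3]
    o=-R.T@t;d=R.T@np.linalg.inv(K)@np.array([px[0],px[1],1.])
    return o+d*(z-o[2])/d[2]
def proj(n,p):
    K,T=cal(n);q=K@(T[:3,:3]@np.array(p,float)+T[:3,3]);return q[:2]/q[2]
def save(n,f):
    im=ctrl.camera(n);cv2.imwrite(f,im[:,:,::-1]);return im
E
python3 - <<'E'
from h import *
print({k:np.round(v,3).tolist() if not isinstance(v,(float,int)) else v for k,v in ctrl.sense().items()})
for n in("top","scene"):
    save(n,f"pics/{n}0.png");K,T=cal(n);print(n,K.round(1).tolist(),(-T[:3,:3].T@T[:3,3]).round(0))
c=ctrl.get_calibration("wrist");print(c)
for q in["battery","contactor","relay_module","liner_red","liner_blue","liner_grey","carrier","upper_tier","mat"]:
    for r in ctrl.spot_in("top",q)[:3]:print(q,round(r["p"],2),np.round(r["xy"],1),ray("top",r["xy"],0 if q in("mat",) else 15).round(0))
E
```

```text
pics
{'time_s': 0.0, 'joint_pos': [-1.36, 0.343, 1.525, -0.0, 1.275, -0.146], 'dq': [-0.0, 0.001, -0.0, 0.001, -0.0, -0.0], 'effort': [0.001, -43.124, -24.421, 0.072, 0.056, -0.0], 'tool_pos': [183.277, -491.566, 245.029], 'eef_rot': [-3.14, -0.0, 0.357], 'ft_force': [0.078, -0.241, 0.006], 'torque': [0.03, 0.012, 0.006], 'finger_force': 0.0, 'finger_gap': 91.63461184938278}
top [[592.2, 0.0, 321.4], [0.0, 592.2, 241.8], [0.0, 0.0, 1.0]] [ 435. -108. 1231.]
scene [[508.0, 0.0, 324.4], [0.0, 508.0, 236.6], [0.0, 0.0, 1.0]] [192. 534. 793.]
{'camera_matrix': array([[340.17330748,   0.        , 320.81132497],
       [  0.        , 340.17330748, 238.07227421],
       [  0.        ,   0.        ,   1.        ]]), 'mount': array([[ 8.33675359e-04, -9.68774174e-01, -2.47943349e-01,
         6.61893725e+01],
       [ 9.99999002e-01,  1.09040653e-03, -8.98121106e-04,
         5.90910723e-01],
       [ 1.14043558e-03, -2.47942353e-01,  9.68774117e-01,
        -1.38773530e+02],
       [ 0.00000000e+00,  0.00000000e+00,  0.00000000e+00,
         1.00000000e+00]])}
battery 0.66 [179.9 212.9] [615. 202.  15.]
contactor 0.56 [169.1 291.3] [452. 216.  15.]
relay_module 0.6 [176.3 253.3] [530. 205.  15.]
liner_red 0.89 [194.4 259.1] [520. 167.  15.]
liner_blue 0.81 [198.3 221.9] [597. 163.  15.]
liner_grey 0.72 [188.7 296.1] [443. 175.  15.]
liner_grey 0.36 [475.5 272.3] [ 509. -411.   15.]
liner_grey 0.18 [192.4 258.2] [521. 171.  15.]
carrier 0.58 [199.7 256.2] [526. 157.  15.]
upper_tier 0.75 [474.8 274.6] [ 505. -410.   15.]
mat 0.7 [197.9 223.6] [596. 167.   0.]
mat 0.62 [398.1 273.5] [ 503. -255.    0.]
```

View pics/top0.png

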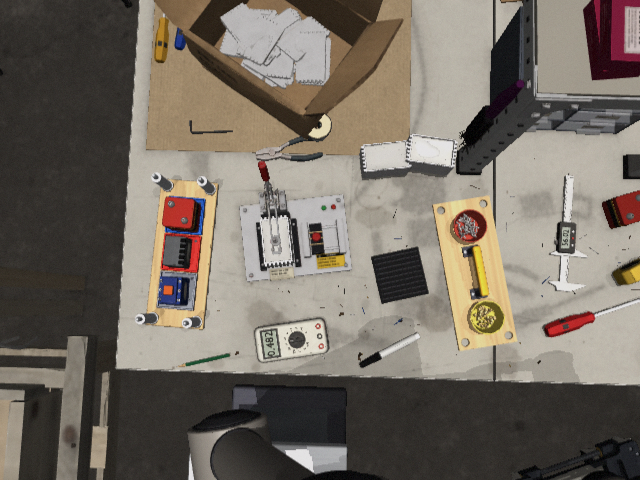

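View pics/scene0.png

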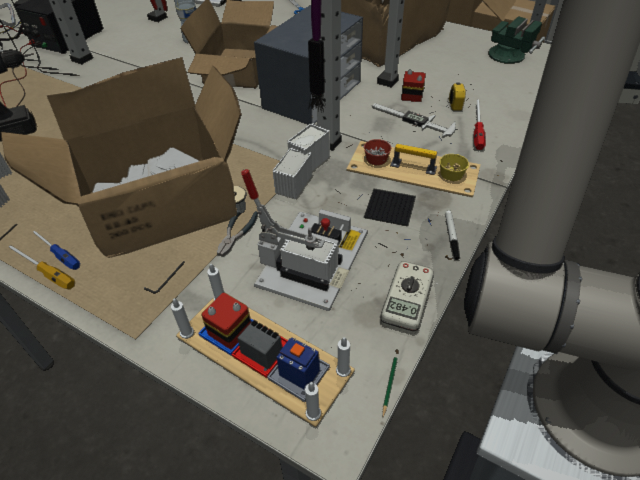

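The carrier is at left. Its far pocket (blue) holds the battery at (180,213), the middle one (red) the relay at (178,252), and the near one (grey) the contactor at (174,290). The mat is at (400,274) and the tier at (477,275). The post tips are at about (158,178), (206,182), (140,318) and (187,321).

```bash
python3 - <<'E'
from h import *
im=cv2.imread("pics/top0.png")
a=cv2.resize(im[160:340,120:230],None,fx=4,fy=4,interpolation=cv2.INTER_CUBIC)[:600]
b=cv2.resize(im[190:360,360:530],None,fx=3.5,fy=3.5,interpolation=cv2.INTER_CUBIC)
P=[ray("top",p,113) for p in [(157,178),(205,181),(140,318),(187,321)]]
for p in P:print(p.round(0))
y=(P[0]+P[1]-P[2]-P[3])[:2];print("yaw of long axis",np.degrees(np.arctan2(y[1],y[0])),sum(P)/4,np.linalg.norm(y)/2)
print("mat",ray("top",(400,274),4),"deck",ray("top",(477,275),6),ray("top",(479,272),60))
for p in[(438,209),(487,205),(465,344),(512,337)]:print(ray("top",p,6).round(0))
E
```

```text
[667. 225. 113.]
[664. 132. 113.]
[399. 242. 113.]
[396. 153. 113.]
yaw of long axis -3.901573487029098 [531.42759716 188.059181   113.        ] 268.49604028033775
mat [ 501.86217227 -258.10653278    4.        ] deck [ 504.34443801 -416.55977146    6.        ] [ 507.3102523  -406.88419416   60.        ]
[ 640. -335.    6.]
[ 651. -437.    6.]
[ 363. -392.    6.]
[ 380. -488.    6.]
```

Units first: shifts go in shares of 1000 mm and turns go in shares of 180 degrees. So 670 mm / 1000 = 0.67, 340 mm / 1000 = 0.34, -24.4 degrees / 180 = -0.1356.

Request:
arm_command(
  series=[
    {"dp": [0.06, 0.1, 0.06], "angular": [0, 0, -0.0444], "jaw": 91},
    {"dp": [0.34, 0.67, 0.095], "angular": [0, 0, -0.1356], "jaw": 91},
    {"dp": [0.34, 0.67, 0.095], "angular": [0, 0, -0.1356], "jaw": 91},
    {"dp": [0.34, 0.67, 0.095], "angular": [0, 0, -0.1356], "jaw": 91},
    {"dp": [0.34, 0.67, 0.095], "angular": [0, 0, -0.1356], "jaw": 91},
    {"dp": [0.34, 0.67, 0.095], "angular": [0, 0, -0.1356], "jaw": 91},
    {"dp": [0.34, 0.67, 0.095], "angular": [0, 0, -0.1356], "jaw": 91},
    {"dp": [0.34, 0.67, 0.095], "angular": [0, 0, -0.1356], "jaw": 91},
    {"dp": [0.34, 0.67, 0.095], "angular": [0, 0, -0.1356], "jaw": 91},
    {"dp": [0.34, 0.67, 0.095], "angular": [0, 0, -0.1356], "jaw": 91},
    {"dp": [0.34, 0.67, 0.095], "angular": [0, 0, -0.1356], "jaw": 91},
    {"dp": [0.34, 0.67, 0.095], "angular": [0, 0, -0.1356], "jaw": 91},
    {"dp": [0.34, 0.67, 0.095], "angular": [0, 0, -0.1356], "jaw": 91},
    {"dp": [0.34, 0.67, 0.095], "angular": [0, 0, -0.1356], "jaw": 91},
    {"dp": [0.34, 0.67, 0.095], "angular": [0, 0, -0.1356], "jaw": 91},
    {"dp": [0.34, 0.67, 0.095], "angular": [0, 0, -0.1356], "jaw": 91},
  ],
)

```text
time_s: 2.55
tool_pos: [523.1, 176.7, 341.1]
eef_rot: [3.141, -0.0, -0.071]
ft_force: [0.0, 0.3, 0.6]
finger_gap: 90.5
finger_force: 0.0
```

```bash
cat >> h.py <<'E'
from scipy.spatial.transform import Rotation as Rt
def wcal(s=None):
    s=s or ctrl.sense();c=ctrl.get_calibration("wrist")
    W=np.eye(4);W[:3,:3]=Rt.from_euler("xyz",s["eef_rot"]).as_matrix();W[:3,3]=s["tool_pos"]
    return np.array(c["camera_matrix"]),np.linalg.inv(W@np.array(c["mount"]))
_c0=cal
def cal(n): return wcal() if n=="wrist" else _c0(n)
E
python3 - <<'E'
from h import *
s=ctrl.sense();print(s["time_s"],np.round(s["tool_pos"],1),np.round(s["eef_rot"],3),np.round(s["joint_pos"],2),np.abs(s["dq"]).max())
save("wrist","pics/w1.png")
E
```

```text
2.55 [523.1 176.7 341.1] [ 3.141 -0.    -0.071] [ 0.19  0.34  1.27 -0.    1.54  1.83] 0.004719782153415421
```

View pics/w1.png

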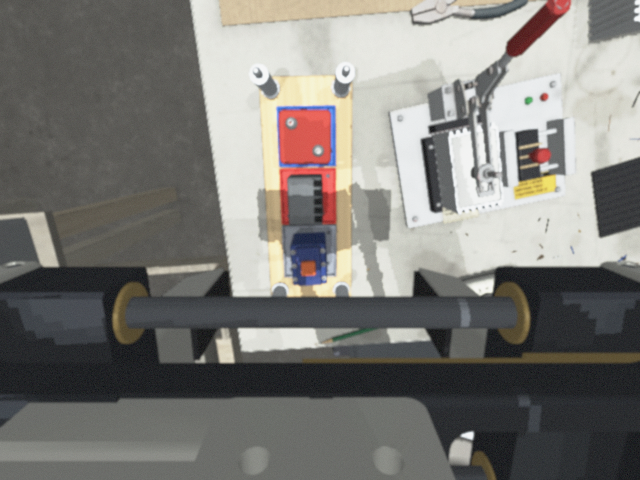

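The far posts are near (262,75) and (345,72), the blue liner is about 278–335 by 106–167, and the battery, relay and contactor sit below one another in the same column. The gripper hides the near posts. I'll zoom in for exact corners.

```bash
python3 - <<'E'
import cv2,numpy as np
im=cv2.imread("pics/w1.png")[55:300,235:385]
a=cv2.resize(im[:150],None,fx=4,fy=4,interpolation=cv2.INTER_CUBIC)
cv2.imwrite("pics/w1a.png",a)
cv2.imwrite("pics/w1b.png",cv2.resize(im[100:245],None,fx=4,fy=4,interpolation=cv2.INTER_CUBIC))
E
```

```text
(no output)
```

View pics/w1a.png

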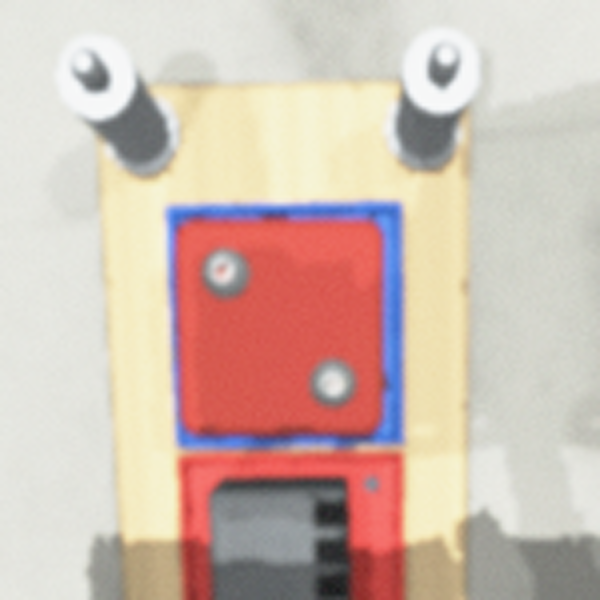

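View pics/w1b.png

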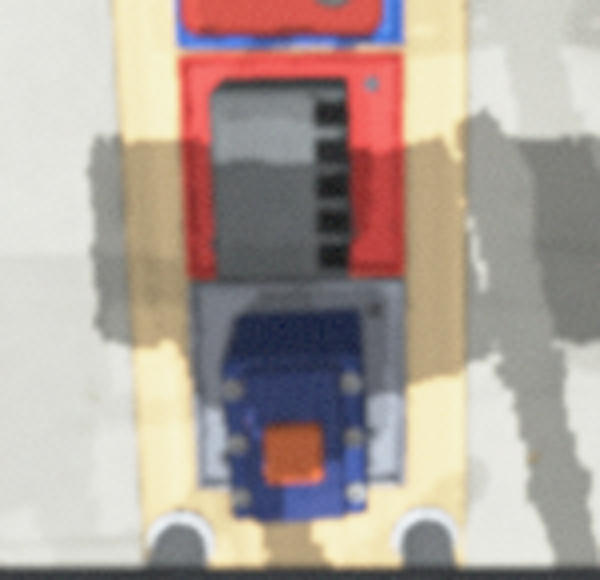

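The crops show the shoulder rings, all three liners and the object tops clearly. Next I'll fit the carrier pose to the liner corners and post shoulders.

```bash
python3 - <<'E'
from h import *
from scipy.optimize import least_squares
A=lambda u,v:(235+u/4,55+v/4);B=lambda u,v:(235+u/4,155+v/4)
K,T=wcal()
pr=lambda p:(lambda q:q[:2]/q[2])(K@(T[:3,:3]@p+T[:3,3]))
# local frame: long axis l (away), left s
L=[]
for c,pts in((78,[A(168,206),A(402,204),A(403,443),A(180,445)]),(0,[B(180,56),B(405,55),B(405,276),B(188,278)]),(-78,[B(190,282),B(405,282),B(404,484),B(200,485)])):
    for (dl,ds),p in zip([(38,38),(38,-38),(-38,-38),(-38,38)],pts):L.append((c+dl,ds,21,p))
L+=[(138,45,95,A(96,77)),(138,-45,95,A(442,70)),(138,45,113,A(84,64)),(138,-45,113,A(444,64))]
def w(l,s,z,q):
    c,k=np.cos(q[2]),np.sin(q[2]);return np.array([q[0]+l*c-s*k,q[1]+l*k+s*c,z+q[3]])
f=lambda q:np.concatenate([pr(w(l,s,z,q))-p for l,s,z,p in L])
for fix in(0,1):
    g=(lambda q:f(q)) if not fix else (lambda q:f([*q[:3],0]))
    r=least_squares(g,[525,180,-.06,0],loss="soft_l1")
    print(r.x.round(3),np.degrees(r.x[2]).round(2),"rms",np.sqrt((r.fun**2).mean()).round(2));
print(f([*r.x[:3],0]).reshape(-1,2).round(1).tolist())
q=r.x
for c in(78,0,-78):print("pocket",c,w(c,0,0,[*q[:3],0]).round(1))
for n,z,pts in(("bat",77,[A(176,222),A(382,220),A(380,430),A(185,433)]),("relay",64,[B(212,83),B(347,80),B(350,277),B(217,280)]),("cont",75,[B(236,376),B(364,376),B(364,515),B(240,518)])):
    P=np.array([ray("wrist",p,z) for p in pts]);m=P.mean(0)
    d=P[0]+P[1]-P[2]-P[3];e=P[0]+P[3]-P[1]-P[2];print(n,m.round(1),"long",np.linalg.norm(d)/2,"side",np.linalg.norm(e)/2,"yaw",np.degrees(np.arctan2(d[1],d[0])))
E
```

```text
[ 5.30631e+02  1.93044e+02 -5.30000e-02 -4.15700e+00] -3.04 rms 0.65
[ 5.30572e+02  1.92865e+02 -5.30000e-02  0.00000e+00] -3.02 rms 0.84
[[-1.0, -0.5], [0.5, -1.1], [0.6, 0.5], [-1.1, 1.0], [-1.0, -0.2], [0.1, -1.0], [0.5, 0.0], [-0.4, 0.4], [-0.8, 0.9], [0.5, -0.1], [1.0, 1.2], [-0.9, 1.8], [0.1, 0.3], [0.2, 0.4], [-0.1, -0.4], [0.9, -2.2]]
pocket 78 [608.5 188.8   0. ]
pocket 0 [530.6 192.9   0. ]
pocket -78 [452.7 197.    0. ]
bat [605.9 188.6  77. ] long 57.348187606157964 side 56.943938579451945 yaw -3.670869672742834
relay [532.1 194.9  64. ] long 60.66418203292582 side 41.135480775546135 yaw -3.4949232348093884
cont [449.8 195.   75. ] long 46.535983057269156 side 39.561878448921675 yaw -3.6841796760260492
```

To row units: -290 mm / 1000 = -0.29, -260 mm / 1000 = -0.26, 0.7 degrees / 180 = 0.0039.

Request:
arm_command(
  series=[
    {"dp": [0.008, 0.017, -0.05], "angular": [0, 0, 0.0039], "jaw": 91},
    {"dp": [0.008, 0.017, -0.11], "angular": [0, 0, 0.0039], "jaw": 91},
    {"dp": [0.008, 0.017, -0.17], "angular": [0, 0, 0.0039], "jaw": 91},
    {"dp": [0.008, 0.017, -0.21], "angular": [0, 0, 0.0039], "jaw": 91},
    {"dp": [0.008, 0.017, -0.24], "angular": [0, 0, 0.0039], "jaw": 91},
    {"dp": [0.008, 0.017, -0.26], "angular": [0, 0, 0.0039], "jaw": 91},
    {"dp": [0.008, 0.017, -0.275], "angular": [0, 0, 0.0039], "jaw": 91},
    {"dp": [0.008, 0.017, -0.285], "angular": [0, 0, 0.0039], "jaw": 91},
    {"dp": [0.008, 0.017, -0.29], "angular": [0, 0, 0.0039], "jaw": 91},
    {"dp": [0.008, 0.017, -0.29], "angular": [0, 0, 0.0039], "jaw": 91},
  ],
)

```text
time_s: 3.85
tool_pos: [531.5, 195.0, 50.9]
eef_rot: [-3.142, -0.0, -0.057]
ft_force: [0.2, 0.9, 0.7]
finger_gap: 90.8
finger_force: 0.0
```

```bash
python3 - <<'E'
from h import *
a=save("wrist","pics/w2.png")[:270];b=save("scene","x.png")[250:450,130:400]
s=ctrl.sense();print(np.round(s["tool_pos"],1),np.round(s["eef_rot"],3),np.round(s["ft_force"],1))
b=cv2.resize(b,None,fx=640/270,fy=640/270)[:,:,::-1]
cv2.imwrite("pics/w2.png",np.vstack([a[130:,:,::-1],b[:440]]))
E
```

```text
[531.8 195.2  51.3] [-3.141e+00 -1.000e-03 -5.700e-02] [ 0.6 -0.4  0.7]
```

View pics/w2.png

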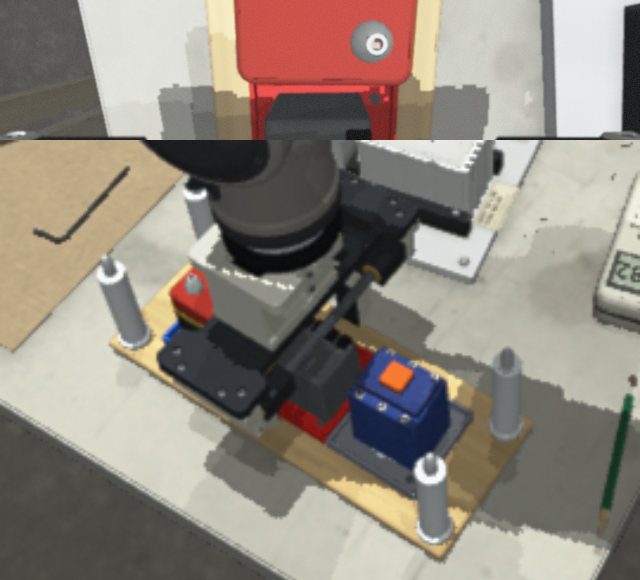

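The fingers straddle the relay with clear space on both sides, so I'll close and lift.

To row units: 200 mm / 1000 = 0.2, 170 mm / 1000 = 0.17.

Request:
arm_command(
  series=[
    {"dp": [0, 0, 0], "angular": [0, 0, 0], "jaw": 60},
    {"dp": [0, 0, 0], "angular": [0, 0, 0], "jaw": 35},
    {"dp": [0, 0, 0], "angular": [0, 0, 0], "jaw": 35},
    {"dp": [0, 0, 0], "angular": [0, 0, 0], "jaw": 35},
    {"dp": [0, 0, 0], "angular": [0, 0, 0], "jaw": 35},
    {"dp": [0, 0, 0], "angular": [0, 0, 0], "jaw": 35},
    {"dp": [0, 0, 0.01], "angular": [0, 0, 0], "jaw": 35},
    {"dp": [0, 0, 0.03], "angular": [0, 0, 0], "jaw": 35},
    {"dp": [0, 0, 0.07], "angular": [0, 0, 0], "jaw": 35},
    {"dp": [0, 0, 0.12], "angular": [0, 0, 0], "jaw": 35},
    {"dp": [0, 0, 0.17], "angular": [0, 0, 0], "jaw": 35},
    {"dp": [0, 0, 0.2], "angular": [0, 0, 0], "jaw": 35},
    {"dp": [0, 0, 0.2], "angular": [0, 0, 0], "jaw": 35},
  ],
)

```text
time_s: 5.58
tool_pos: [532.2, 195.3, 253.4]
eef_rot: [-3.14, -0.005, -0.057]
ft_force: [0.1, 0.7, -3.4]
finger_gap: 45.0
finger_force: 30.0
```

To row units: -463 mm / 1000 = -0.463, -195 mm / 1000 = -0.195.

Request:
arm_command(
  series=[
    {"dp": [-0.003, -0.04, 0.005], "angular": [0, 0, 0], "jaw": 35},
    {"dp": [-0.007, -0.095, 0.005], "angular": [0, 0, 0], "jaw": 35},
    {"dp": [-0.011, -0.155, 0.005], "angular": [0, 0, 0], "jaw": 35},
    {"dp": [-0.015, -0.215, 0.005], "angular": [0, 0, 0], "jaw": 35},
    {"dp": [-0.019, -0.275, 0.005], "angular": [0, 0, 0], "jaw": 35},
    {"dp": [-0.023, -0.335, 0.005], "angular": [0, 0, 0], "jaw": 35},
    {"dp": [-0.026, -0.395, 0.005], "angular": [0, 0, 0], "jaw": 35},
    {"dp": [-0.029, -0.44, 0], "angular": [0, 0, 0], "jaw": 35},
    {"dp": [-0.03, -0.463, 0], "angular": [0, 0, 0], "jaw": 35},
    {"dp": [-0.03, -0.463, -0.04], "angular": [0, 0, 0], "jaw": 35},
    {"dp": [-0.03, -0.463, -0.09], "angular": [0, 0, 0], "jaw": 35},
    {"dp": [-0.03, -0.463, -0.14], "angular": [0, 0, 0], "jaw": 35},
    {"dp": [-0.03, -0.463, -0.175], "angular": [0, 0, 0], "jaw": 35},
    {"dp": [-0.03, -0.463, -0.195], "angular": [0, 0, 0], "jaw": 35},
    {"dp": [-0.03, -0.463, -0.203], "angular": [0, 0, 0], "jaw": 35},
    {"dp": [-0.03, -0.463, -0.207], "angular": [0, 0, 0], "jaw": 35},
    {"dp": [-0.03, -0.463, -0.207], "angular": [0, 0, 0], "jaw": 35},
  ],
)

```text
time_s: 7.7
tool_pos: [501.7, -267.9, 44.2]
eef_rot: [3.141, -0.001, -0.057]
ft_force: [-0.7, 0.8, -1.9]
finger_gap: 44.7
finger_force: 30.0
```

```bash
python3 - <<'E'
from h import *
s=ctrl.sense();print(np.round(s["tool_pos"],1),np.round(s["ft_force"],1),np.round(s["joint_pos"],2))
b=save("scene","x.png")[130:330,300:540]
c=save("top","x.png")[180:360,350:540]
f=lambda i,h:cv2.resize(i,(int(i.shape[1]*h/i.shape[0]),h))[:,:,::-1]
cv2.imwrite("pics/w3.png",np.hstack([f(b,370),f(c,330).copy() if 0 else f(c,370)])[:, :800])
E
```

```text
[ 501.7 -267.9   44.2] [-0.7  0.8 -1.9] [-0.63  0.65  1.63 -0.    0.86  1.  ]
```

View pics/w3.png

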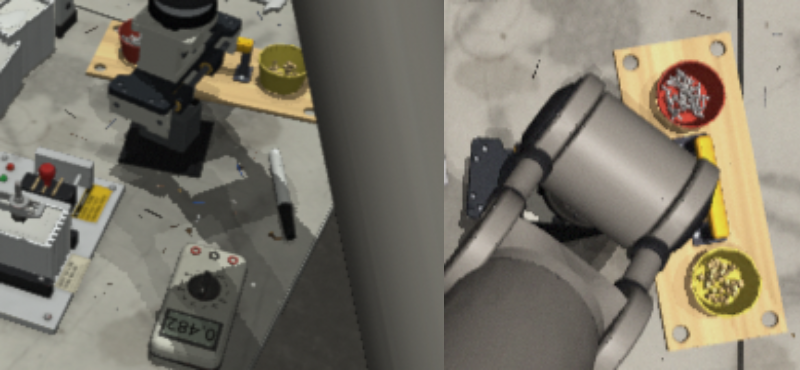

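The relay hangs just above the middle of the mat, with the jig and tier clear. I'll lower it the last 3–4 mm, release and lift.

To row units: -4 mm / 1000 = -0.004, -3.5 mm / 1000 = -0.0035.

Request:
arm_command(
  series=[
    {"dp": [0, 0, -0.0015], "angular": [0, 0, 0], "jaw": 35},
    {"dp": [0, 0, -0.0025], "angular": [0, 0, 0], "jaw": 35},
    {"dp": [0, 0, -0.0035], "angular": [0, 0, 0], "jaw": 35},
    {"dp": [0, 0, -0.004], "angular": [0, 0, 0], "jaw": 35},
    {"dp": [0, 0, -0.004], "angular": [0, 0, 0], "jaw": 35},
  ],
)

```text
time_s: 8.43
tool_pos: [501.4, -268.0, 39.7]
eef_rot: [3.141, 0.0, -0.057]
ft_force: [-0.3, 0.5, -1.6]
finger_gap: 44.7
finger_force: 30.0
```

To row units: -1 mm / 1000 = -0.001.

Request:
arm_command(
  series=[
    {"dp": [0, 0, -0.001], "angular": [0, 0, 0], "jaw": 35},
    {"dp": [0, 0, -0.001], "angular": [0, 0, 0], "jaw": 35},
  ],
)

```text
time_s: 8.68
tool_pos: [501.4, -267.9, 39.7]
eef_rot: [3.141, -0.0, -0.057]
ft_force: [-2.6, 1.7, 6.6]
finger_gap: 44.9
finger_force: 30.0
```

To row units: 456 mm / 1000 = 0.456, 104 mm / 1000 = 0.104.

Request:
arm_command(
  series=[
    {"dp": [0, 0, 0], "angular": [0, 0, 0], "jaw": 60},
    {"dp": [0, 0, 0], "angular": [0, 0, 0], "jaw": 91},
    {"dp": [0, 0, 0], "angular": [0, 0, 0], "jaw": 91},
    {"dp": [0, 0, 0], "angular": [0, 0, 0], "jaw": 91},
    {"dp": [0, 0, 0.03], "angular": [0, 0, 0], "jaw": 91},
    {"dp": [0, 0, 0.08], "angular": [0, 0, 0], "jaw": 91},
    {"dp": [0, 0, 0.14], "angular": [0, 0, 0], "jaw": 91},
    {"dp": [0, 0, 0.19], "angular": [0, 0, 0], "jaw": 91},
    {"dp": [0.004, 0.015, 0.225], "angular": [0, 0, 0], "jaw": 91},
    {"dp": [0.104, 0.456, 0.225], "angular": [0, 0, 0], "jaw": 91},
    {"dp": [0.104, 0.456, 0.225], "angular": [0, 0, 0], "jaw": 91},
    {"dp": [0.104, 0.456, 0.225], "angular": [0, 0, 0], "jaw": 91},
    {"dp": [0.104, 0.456, 0.225], "angular": [0, 0, 0], "jaw": 91},
    {"dp": [0.104, 0.456, 0.225], "angular": [0, 0, 0], "jaw": 91},
    {"dp": [0.104, 0.456, 0.225], "angular": [0, 0, 0], "jaw": 91},
    {"dp": [0.104, 0.456, 0.225], "angular": [0, 0, 0], "jaw": 91},
    {"dp": [0.104, 0.456, 0.225], "angular": [0, 0, 0], "jaw": 91},
    {"dp": [0.104, 0.456, 0.225], "angular": [0, 0, 0], "jaw": 91},
  ],
)

```text
time_s: 10.92
tool_pos: [605.2, 188.6, 263.2]
eef_rot: [3.141, 0.001, -0.055]
ft_force: [-0.5, 0.2, -0.8]
finger_gap: 91.0
finger_force: 0.0
```

```bash
python3 - <<'E'
from h import *
s=ctrl.sense();print(np.round(s["tool_pos"],1),np.round(s["eef_rot"],3))
im=save("wrist","x.png");cv2.imwrite("pics/w4.png",im[:,:,::-1])
save("scene","x.png")
for n,z in(("relay_module",52),):
  for r in ctrl.masks_of("scene",n):
    print(n,round(r["p"],2),r["xy"],ray("scene",r["xy"],30).round(0))
E
```

```text
[605.2 188.6 263.2] [ 3.141e+00  1.000e-03 -5.500e-02]
relay_module 0.68 [391.3, 194.7] [ 501. -268.   30.]
```

View pics/w4.png

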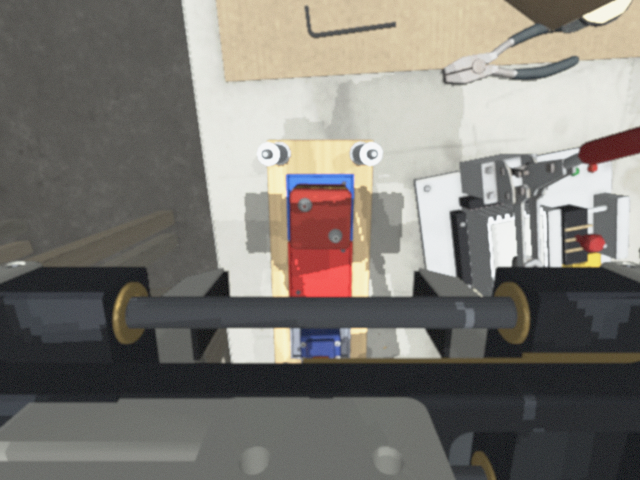

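The pins at (266,154) and (371,154) are symmetric about the tool, the battery is centred at column 320, and the relay stands on the mat. Next I'll grasp the battery.

To row units: -203 mm / 1000 = -0.203, -195 mm / 1000 = -0.195.

Request:
arm_command(
  series=[
    {"dp": [0, 0, -0.05], "angular": [0, 0, 0], "jaw": 91},
    {"dp": [0, 0, -0.105], "angular": [0, 0, 0], "jaw": 91},
    {"dp": [0, 0, -0.15], "angular": [0, 0, 0], "jaw": 91},
    {"dp": [0, 0, -0.18], "angular": [0, 0, 0], "jaw": 91},
    {"dp": [0, 0, -0.195], "angular": [0, 0, 0], "jaw": 91},
    {"dp": [0, 0, -0.203], "angular": [0, 0, 0], "jaw": 91},
    {"dp": [0, 0, -0.203], "angular": [0, 0, 0], "jaw": 91},
    {"dp": [0, 0, -0.203], "angular": [0, 0, 0], "jaw": 65},
    {"dp": [0, 0, -0.203], "angular": [0, 0, 0], "jaw": 50},
    {"dp": [0, 0, -0.203], "angular": [0, 0, 0], "jaw": 50},
    {"dp": [0, 0, -0.203], "angular": [0, 0, 0], "jaw": 50},
    {"dp": [0, 0, -0.203], "angular": [0, 0, 0], "jaw": 50},
  ],
)

```text
time_s: 12.58
tool_pos: [605.5, 188.3, 61.1]
eef_rot: [-3.141, -0.0, -0.057]
ft_force: [-0.0, 0.9, 3.1]
finger_gap: 60.0
finger_force: 30.0
```

To row units: -75 mm / 1000 = -0.075, 70 mm / 1000 = 0.07.

Request:
arm_command(
  series=[
    {"dp": [0, 0, 0.008], "angular": [0, 0, 0], "jaw": 50},
    {"dp": [0, 0, 0.03], "angular": [0, 0, 0], "jaw": 50},
    {"dp": [0, 0, 0.06], "angular": [0, 0, 0], "jaw": 50},
    {"dp": [-0.02, 0.001, 0.07], "angular": [0, 0, 0], "jaw": 50},
    {"dp": [-0.055, 0.003, 0.07], "angular": [0, 0, 0], "jaw": 50},
    {"dp": [-0.075, 0.0045, 0.07], "angular": [0, 0, 0], "jaw": 50},
    {"dp": [-0.075, 0.0045, 0.05], "angular": [0, 0, 0], "jaw": 50},
    {"dp": [-0.075, 0.0045, 0.025], "angular": [0, 0, 0], "jaw": 50},
    {"dp": [-0.075, 0.0045, 0.012], "angular": [0, 0, 0], "jaw": 50},
    {"dp": [-0.075, 0.0045, 0.005], "angular": [0, 0, 0], "jaw": 50},
    {"dp": [-0.075, 0.0045, 0.003], "angular": [0, 0, 0], "jaw": 50},
    {"dp": [-0.075, 0.0045, 0.0015], "angular": [0, 0, 0], "jaw": 50},
    {"dp": [-0.075, 0.0045, 0.0015], "angular": [0, 0, 0], "jaw": 50},
  ],
)

```text
time_s: 14.2
tool_pos: [530.7, 192.6, 62.7]
eef_rot: [-3.142, -0.001, -0.057]
ft_force: [0.4, 0.0, -3.9]
finger_gap: 60.0
finger_force: 30.0
```

To row units: -2 mm / 1000 = -0.002, -1.5 mm / 1000 = -0.0015.

Request:
arm_command(
  series=[
    {"dp": [0, 0, -0.001], "angular": [0, 0, 0], "jaw": 50},
    {"dp": [0, 0, -0.0015], "angular": [0, 0, 0], "jaw": 50},
    {"dp": [0, 0, -0.002], "angular": [0, 0, 0], "jaw": 50},
    {"dp": [0, 0, -0.002], "angular": [0, 0, 0], "jaw": 50},
  ],
)

```text
time_s: 14.7
tool_pos: [530.5, 192.6, 61.1]
eef_rot: [-3.141, -0.001, -0.057]
ft_force: [-2.8, -1.2, 6.3]
finger_gap: 59.8
finger_force: 30.0
```

To row units: 190 mm / 1000 = 0.19, 2.5 mm / 1000 = 0.0025.

Request:
arm_command(
  series=[
    {"dp": [0, 0, 0], "angular": [0, 0, 0], "jaw": 75},
    {"dp": [0, 0, 0], "angular": [0, 0, 0], "jaw": 91},
    {"dp": [0, 0, 0], "angular": [0, 0, 0], "jaw": 91},
    {"dp": [0, 0, 0.02], "angular": [0, 0, 0], "jaw": 91},
    {"dp": [0, 0, 0.07], "angular": [0, 0, 0], "jaw": 91},
    {"dp": [-0.02, 0.001, 0.13], "angular": [0, 0, 0], "jaw": 91},
    {"dp": [-0.06, 0.002, 0.17], "angular": [0, 0, 0], "jaw": 91},
    {"dp": [-0.08, 0.0025, 0.19], "angular": [0, 0, 0], "jaw": 91},
    {"dp": [-0.08, 0.0025, 0.19], "angular": [0, 0, 0], "jaw": 91},
    {"dp": [-0.08, 0.0025, 0.19], "angular": [0, 0, 0], "jaw": 91},
  ],
)

```text
time_s: 15.95
tool_pos: [450.7, 195.0, 249.4]
eef_rot: [3.141, 0.001, -0.057]
ft_force: [0.5, 0.2, 0.0]
finger_gap: 91.2
finger_force: 0.0
```

```bash
python3 - <<'E'
from h import *
s=ctrl.sense();print(np.round(s["tool_pos"],1),np.round(s["eef_rot"],3),np.round(s["ft_force"],1))
save("wrist","pics/x.png");im=cv2.imread("pics/x.png")[20:270,220:420]
cv2.imwrite("pics/w5.png",cv2.resize(im,None,fx=2.4,fy=2.4,interpolation=cv2.INTER_CUBIC))
E
```

```text
[450.7 195.  249.4] [ 3.141e+00  1.000e-03 -5.700e-02] [0.5 0.2 0. ]
```

View pics/w5.png

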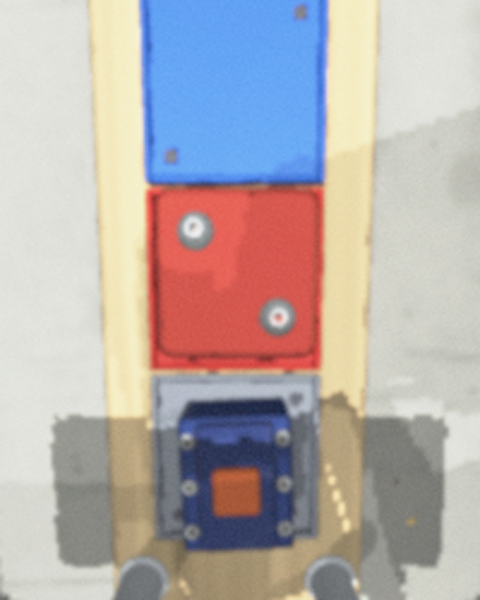

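The battery sits in the red pocket (its top is inside the red frame), and the contactor is upright in grey.

```bash
python3 - <<'E'
from h import *
f=lambda u,v:(220+u/2.4,20+v/2.4)
for z in(75,):
  P=np.array([ray("wrist",f(*p),z) for p in[(180,418),(291,418),(293,546),(187,549)]]);print(P.round(1).tolist(),P.mean(0).round(1))
print(ray("wrist",f(236,492),90))
E
```

```text
[[479.6, 216.5, 75.0], [477.2, 174.1, 75.0], [426.2, 175.4, 75.0], [427.4, 217.7, 75.0]] [452.6 195.9  75. ]
[452.72062964 196.51754337  90.        ]
```

Request:
arm_command(
  series=[
    {"dp": [0.0015, 0.001, -0.05], "angular": [0, 0, 0], "jaw": 91},
    {"dp": [0.0015, 0.001, -0.1], "angular": [0, 0, 0], "jaw": 91},
    {"dp": [0.0015, 0.001, -0.145], "angular": [0, 0, 0], "jaw": 91},
    {"dp": [0.0015, 0.001, -0.172], "angular": [0, 0, 0], "jaw": 91},
    {"dp": [0.0015, 0.001, -0.185], "angular": [0, 0, 0], "jaw": 91},
    {"dp": [0.0015, 0.001, -0.19], "angular": [0, 0, 0], "jaw": 91},
    {"dp": [0.0015, 0.001, -0.19], "angular": [0, 0, 0], "jaw": 91},
    {"dp": [0.0015, 0.001, -0.19], "angular": [0, 0, 0], "jaw": 60},
    {"dp": [0.0015, 0.001, -0.19], "angular": [0, 0, 0], "jaw": 36},
    {"dp": [0.0015, 0.001, -0.19], "angular": [0, 0, 0], "jaw": 36},
    {"dp": [0.0015, 0.001, -0.19], "angular": [0, 0, 0], "jaw": 36},
    {"dp": [0.0015, 0.001, -0.19], "angular": [0, 0, 0], "jaw": 36},
    {"dp": [0.0015, 0.001, -0.19], "angular": [0, 0, 0], "jaw": 36},
  ],
)

```text
time_s: 17.62
tool_pos: [452.0, 196.1, 60.3]
eef_rot: [-3.142, -0.0, -0.057]
ft_force: [-0.1, 0.7, 0.7]
finger_gap: 46.1
finger_force: 29.7
```

To row units: 156 mm / 1000 = 0.156, 110 mm / 1000 = 0.11.

Request:
arm_command(
  series=[
    {"dp": [0, 0, 0.008], "angular": [0, 0, 0], "jaw": 36},
    {"dp": [0, 0, 0.035], "angular": [0, 0, 0], "jaw": 36},
    {"dp": [0, 0, 0.08], "angular": [0, 0, 0], "jaw": 36},
    {"dp": [0, 0, 0.115], "angular": [0, 0, 0], "jaw": 36},
    {"dp": [0.025, -0.001, 0.12], "angular": [0, 0, 0], "jaw": 36},
    {"dp": [0.07, -0.003, 0.12], "angular": [0, 0, 0], "jaw": 36},
    {"dp": [0.12, -0.0055, 0.12], "angular": [0, 0, 0], "jaw": 36},
    {"dp": [0.148, -0.007, 0.12], "angular": [0, 0, 0], "jaw": 36},
    {"dp": [0.156, -0.0075, 0.12], "angular": [0, 0, 0], "jaw": 36},
    {"dp": [0.156, -0.0075, 0.11], "angular": [0, 0, 0], "jaw": 36},
    {"dp": [0.156, -0.0075, 0.07], "angular": [0, 0, 0], "jaw": 36},
    {"dp": [0.156, -0.0075, 0.035], "angular": [0, 0, 0], "jaw": 36},
    {"dp": [0.156, -0.0075, 0.015], "angular": [0, 0, 0], "jaw": 36},
    {"dp": [0.156, -0.0075, 0.006], "angular": [0, 0, 0], "jaw": 36},
    {"dp": [0.156, -0.0075, 0.003], "angular": [0, 0, 0], "jaw": 36},
    {"dp": [0.156, -0.0075, 0.0015], "angular": [0, 0, 0], "jaw": 36},
    {"dp": [0.156, -0.0075, 0.0015], "angular": [0, 0, 0], "jaw": 36},
  ],
)

```text
time_s: 19.75
tool_pos: [608.2, 188.6, 62.5]
eef_rot: [-3.141, -0.001, -0.057]
ft_force: [0.7, 0.0, -2.8]
finger_gap: 46.3
finger_force: 29.7
```

Request:
arm_command(
  series=[
    {"dp": [0, 0, -0.001], "angular": [0, 0, 0], "jaw": 36},
    {"dp": [0, 0, -0.0015], "angular": [0, 0, 0], "jaw": 36},
    {"dp": [0, 0, -0.002], "angular": [0, 0, 0], "jaw": 36},
    {"dp": [0, 0, -0.002], "angular": [0, 0, 0], "jaw": 36},
  ],
)

```text
time_s: 20.25
tool_pos: [608.0, 188.6, 60.4]
eef_rot: [3.142, -0.0, -0.057]
ft_force: [-2.8, -0.2, 3.9]
finger_gap: 45.9
finger_force: 29.7
```

To row units: -456.5 mm / 1000 = -0.4565, 200 mm / 1000 = 0.2.

Request:
arm_command(
  series=[
    {"dp": [0, 0, 0], "angular": [0, 0, 0], "jaw": 65},
    {"dp": [0, 0, 0], "angular": [0, 0, 0], "jaw": 91},
    {"dp": [0, 0, 0], "angular": [0, 0, 0], "jaw": 91},
    {"dp": [0, 0, 0], "angular": [0, 0, 0], "jaw": 91},
    {"dp": [0, 0, 0.03], "angular": [0, 0, 0], "jaw": 91},
    {"dp": [0, 0, 0.085], "angular": [0, 0, 0], "jaw": 91},
    {"dp": [0, 0, 0.14], "angular": [0, 0, 0], "jaw": 91},
    {"dp": [0, 0, 0.2], "angular": [0, 0, 0], "jaw": 91},
    {"dp": [-0.1065, -0.4565, 0.2], "angular": [0, 0, 0], "jaw": 91},
    {"dp": [-0.1065, -0.4565, 0.2], "angular": [0, 0, 0], "jaw": 91},
    {"dp": [-0.1065, -0.4565, 0.2], "angular": [0, 0, 0], "jaw": 91},
    {"dp": [-0.1065, -0.4565, 0.2], "angular": [0, 0, 0], "jaw": 91},
    {"dp": [-0.1065, -0.4565, 0.2], "angular": [0, 0, 0], "jaw": 91},
    {"dp": [-0.1065, -0.4565, 0.2], "angular": [0, 0, 0], "jaw": 91},
    {"dp": [-0.1065, -0.4565, 0.2], "angular": [0, 0, 0], "jaw": 91},
    {"dp": [-0.1065, -0.4565, 0.2], "angular": [0, 0, 0], "jaw": 91},
    {"dp": [-0.1065, -0.4565, 0.2], "angular": [0, 0, 0], "jaw": 91},
    {"dp": [-0.1065, -0.4565, 0.2], "angular": [0, 0, 0], "jaw": 91},
  ],
)

```text
time_s: 22.5
tool_pos: [501.5, -267.2, 259.7]
eef_rot: [-3.141, 0.0, -0.057]
ft_force: [0.5, 0.5, 0.2]
finger_gap: 90.7
finger_force: 0.0
```

```bash
python3 - <<'E'
from h import *
s=ctrl.sense();print(s["time_s"],np.round(s["tool_pos"],1),np.round(s["eef_rot"],3))
a=cv2.imread  # noqa
w=ctrl.camera("wrist")[:270,120:640];t=ctrl.camera("top")[160:340,110:240]
t=cv2.resize(t,None,fx=1.5,fy=1.5)
cv2.imwrite("pics/w6.png",np.hstack([w,t])[:,:,::-1])
E
```

```text
22.5 [ 501.5 -267.2  259.7] [-3.141  0.    -0.057]
```

View pics/w6.png

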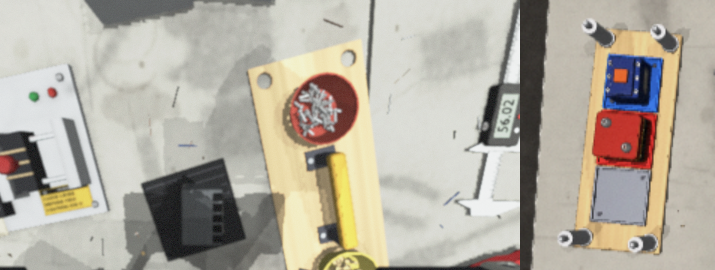

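The contactor is in blue and the battery in red, the grey pocket is empty, and the relay stands upright on the mat under the gripper.

To row units: -219 mm / 1000 = -0.219, -160 mm / 1000 = -0.16.

Request:
arm_command(
  series=[
    {"dp": [0, 0, -0.05], "angular": [0, 0, 0], "jaw": 91},
    {"dp": [0, 0, -0.105], "angular": [0, 0, 0], "jaw": 91},
    {"dp": [0, 0, -0.16], "angular": [0, 0, 0], "jaw": 91},
    {"dp": [0, 0, -0.195], "angular": [0, 0, 0], "jaw": 91},
    {"dp": [0, 0, -0.212], "angular": [0, 0, 0], "jaw": 91},
    {"dp": [0, 0, -0.219], "angular": [0, 0, 0], "jaw": 91},
    {"dp": [0, 0, -0.219], "angular": [0, 0, 0], "jaw": 91},
    {"dp": [0, 0, -0.219], "angular": [0, 0, 0], "jaw": 60},
    {"dp": [0, 0, -0.219], "angular": [0, 0, 0], "jaw": 35},
    {"dp": [0, 0, -0.219], "angular": [0, 0, 0], "jaw": 35},
    {"dp": [0, 0, -0.219], "angular": [0, 0, 0], "jaw": 35},
    {"dp": [0, 0, -0.219], "angular": [0, 0, 0], "jaw": 35},
    {"dp": [0, 0, -0.219], "angular": [0, 0, 0], "jaw": 35},
  ],
)

```text
time_s: 24.22
tool_pos: [501.4, -268.0, 40.8]
eef_rot: [3.142, 0.0, -0.057]
ft_force: [0.8, 0.4, 0.3]
finger_gap: 44.8
finger_force: 30.0
```

Request:
arm_command(
  series=[
    {"dp": [0, 0, 0.008], "angular": [0, 0, 0], "jaw": 35},
    {"dp": [0, 0, 0.035], "angular": [0, 0, 0], "jaw": 35},
    {"dp": [0, 0, 0.08], "angular": [0, 0, 0], "jaw": 35},
    {"dp": [0, 0, 0.13], "angular": [0, 0, 0], "jaw": 35},
    {"dp": [0, 0, 0.18], "angular": [0, 0, 0], "jaw": 35},
    {"dp": [0, 0, 0.21], "angular": [0, 0, 0], "jaw": 35},
    {"dp": [-0.002, 0.02, 0.215], "angular": [0, 0, 0], "jaw": 35},
    {"dp": [-0.008, 0.075, 0.215], "angular": [0, 0, 0], "jaw": 35},
    {"dp": [-0.014, 0.13, 0.215], "angular": [0, 0, 0], "jaw": 35},
    {"dp": [-0.02, 0.19, 0.215], "angular": [0, 0, 0], "jaw": 35},
    {"dp": [-0.026, 0.25, 0.215], "angular": [0, 0, 0], "jaw": 35},
    {"dp": [-0.033, 0.31, 0.215], "angular": [0, 0, 0], "jaw": 35},
    {"dp": [-0.039, 0.37, 0.215], "angular": [0, 0, 0], "jaw": 35},
    {"dp": [-0.045, 0.425, 0.215], "angular": [0, 0, 0], "jaw": 35},
    {"dp": [-0.0485, 0.455, 0.215], "angular": [0, 0, 0], "jaw": 35},
    {"dp": [-0.0485, 0.464, 0.215], "angular": [0, 0, 0], "jaw": 35},
    {"dp": [-0.0485, 0.464, 0.215], "angular": [0, 0, 0], "jaw": 35},
    {"dp": [-0.0485, 0.464, 0.215], "angular": [0, 0, 0], "jaw": 35},
  ],
)

```text
time_s: 26.48
tool_pos: [452.8, 195.1, 255.4]
eef_rot: [3.141, 0.001, -0.058]
ft_force: [-0.6, -0.1, -2.6]
finger_gap: 44.5
finger_force: 30.0
```

Request:
arm_command(
  series=[
    {"dp": [0, 0.0015, -0.04], "angular": [0, 0, 0], "jaw": 35},
    {"dp": [0, 0.0015, -0.09], "angular": [0, 0, 0], "jaw": 35},
    {"dp": [0, 0.0015, -0.14], "angular": [0, 0, 0], "jaw": 35},
    {"dp": [0, 0.0015, -0.175], "angular": [0, 0, 0], "jaw": 35},
    {"dp": [0, 0.0015, -0.192], "angular": [0, 0, 0], "jaw": 35},
    {"dp": [0, 0.0015, -0.198], "angular": [0, 0, 0], "jaw": 35},
    {"dp": [0, 0.0015, -0.201], "angular": [0, 0, 0], "jaw": 35},
    {"dp": [0, 0.0015, -0.201], "angular": [0, 0, 0], "jaw": 35},
    {"dp": [0, 0.0015, -0.202], "angular": [0, 0, 0], "jaw": 35},
    {"dp": [0, 0.0015, -0.203], "angular": [0, 0, 0], "jaw": 35},
    {"dp": [0, 0.0015, -0.203], "angular": [0, 0, 0], "jaw": 35},
  ],
)

```text
time_s: 27.85
tool_pos: [452.9, 197.6, 52.9]
eef_rot: [3.142, -0.0, -0.057]
ft_force: [0.2, 0.9, -1.4]
finger_gap: 44.8
finger_force: 30.0
```

Request:
arm_command(
  series=[
    {"dp": [0, 0, -0.001], "angular": [0, 0, 0], "jaw": 35},
    {"dp": [0, 0, -0.0015], "angular": [0, 0, 0], "jaw": 35},
    {"dp": [0, 0, -0.0015], "angular": [0, 0, 0], "jaw": 35},
  ],
)

```text
time_s: 28.22
tool_pos: [453.0, 197.6, 51.7]
eef_rot: [-3.142, -0.0, -0.057]
ft_force: [-1.5, -0.7, 5.9]
finger_gap: 44.7
finger_force: 30.0
```

To row units: -617 mm / 1000 = -0.617, 318 mm / 1000 = 0.318, 14.5 degrees / 180 = 0.0806.

Request:
arm_command(
  series=[
    {"dp": [0, 0, 0], "angular": [0, 0, 0], "jaw": 65},
    {"dp": [0, 0, 0], "angular": [0, 0, 0], "jaw": 91},
    {"dp": [0, 0, 0], "angular": [0, 0, 0], "jaw": 91},
    {"dp": [0, 0, 0], "angular": [0, 0, 0], "jaw": 91},
    {"dp": [0, 0, 0.03], "angular": [0, 0, 0], "jaw": 91},
    {"dp": [0, 0, 0.085], "angular": [0, 0, 0], "jaw": 91},
    {"dp": [0, 0, 0.145], "angular": [0, 0, 0], "jaw": 91},
    {"dp": [0, 0, 0.205], "angular": [0, 0, 0], "jaw": 91},
    {"dp": [-0.043, -0.617, 0.318], "angular": [0, 0, 0.0806], "jaw": 91},
    {"dp": [-0.043, -0.617, 0.318], "angular": [0, 0, 0.0806], "jaw": 91},
    {"dp": [-0.043, -0.617, 0.318], "angular": [0, 0, 0.0806], "jaw": 91},
    {"dp": [-0.043, -0.617, 0.318], "angular": [0, 0, 0.0806], "jaw": 91},
    {"dp": [-0.043, -0.617, 0.318], "angular": [0, 0, 0.0806], "jaw": 91},
    {"dp": [-0.043, -0.617, 0.318], "angular": [0, 0, 0.0806], "jaw": 91},
    {"dp": [-0.043, -0.617, 0.318], "angular": [0, 0, 0.0806], "jaw": 91},
    {"dp": [-0.043, -0.617, 0.318], "angular": [0, 0, 0.0806], "jaw": 91},
    {"dp": [-0.043, -0.617, 0.318], "angular": [0, 0, 0.0806], "jaw": 91},
    {"dp": [-0.043, -0.617, 0.318], "angular": [0, 0, 0.0806], "jaw": 91},
    {"dp": [-0.043, -0.617, 0.318], "angular": [0, 0, 0.0806], "jaw": 91},
    {"dp": [-0.043, -0.617, 0.318], "angular": [0, 0, 0.0806], "jaw": 91},
  ],
)

```text
time_s: 30.72
tool_pos: [409.7, -419.6, 368.5]
eef_rot: [-3.14, 0.0, 0.195]
ft_force: [0.2, 0.1, -0.6]
finger_gap: 91.2
finger_force: 0.0
```

```bash
python3 - <<'E'
from h import *
s=ctrl.sense();print(s["time_s"],np.round(s["tool_pos"],1),np.round(s["eef_rot"],3),np.abs(s["dq"]).max())
w=ctrl.camera("wrist")[:270,220:420];t=ctrl.camera("top")[170:335,130:220]
cv2.imwrite("x.png",w)
w=cv2.resize(w,None,fx=2.2,fy=2.2,interpolation=cv2.INTER_CUBIC)
t=cv2.resize(t,None,fx=3.6,fy=3.6,interpolation=cv2.INTER_CUBIC)
cv2.imwrite("pics/w7.png",np.hstack([w,t[:594]])[:,:,::-1])
E
```

```text
30.725 [ 409.7 -419.6  368.5] [-3.14   0.     0.195] 0.03464617371623436
```

View pics/w7.png

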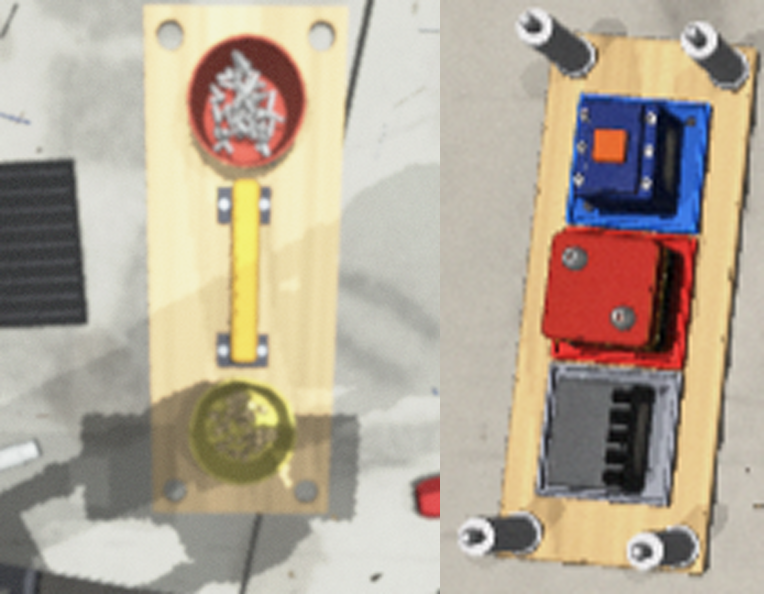

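All three parts stand in their own pockets. The tier's four holes are at crop (170,35), (321,36), (175,490) and (306,490), and the bar is in the middle. Next I'll fit the tier pose and refine the carrier.

```bash
python3 - <<'E'
from h import *
from scipy.optimize import least_squares
f=lambda u,v:(220+u/2.2,v/2.2)
def fit(n,L,q0):
    K,T=cal(n)
    def res(q):
        c,k=np.cos(q[2]),np.sin(q[2]);o=[]
        for l,s,z,p in L:
            v=K@(T[:3,:3]@np.array([q[0]+l*c-s*k,q[1]+l*k+s*c,z])+T[:3,3]);o+=list(v[:2]/v[2]-p)
        return np.array(o)
    r=least_squares(res,q0);print(n,r.x.round(3),np.degrees(r.x[2]).round(2));print(res(r.x).reshape(-1,2).round(1).tolist())
H=[(138,45,6,f(170,35)),(138,-45,6,f(321,36)),(-138,45,6,f(175,490)),(-138,-45,6,f(306,490))]
fit("wrist",H,[505,-410,.2])
fit("wrist",[(50,8,60,f(232,180)),(50,-8,60,f(258,180)),(-50,8,60,f(232,361)),(-50,-8,60,f(257,361))],[505,-410,.2])
fit("wrist",[(153,60,6,f(144,6)),(153,-60,6,f(346,6)),(-153,60,6,f(153,513)),(-153,-60,6,f(327,513))],[505,-410,.2])
g=lambda u,v:(130+(u-440)/3.6,170+v/3.6)
fit("top",[(138,45,113,g(528,22)),(138,-45,113,g(700,36)),(-138,45,113,g(468,538)),(-138,-45,113,g(640,551))],[530,193,-.05])
fit("top",[(153,60,12,g(554,36)),(153,-60,12,g(760,48)),(-153,60,12,g(500,556)),(-153,-60,12,g(705,572))],[530,193,-.05])
E
```

```text
wrist [ 5.09853e+02 -4.11545e+02  1.94000e-01] 11.1
[[-0.2, -0.2], [0.2, -0.4], [-0.1, 0.2], [0.1, 0.5]]
wrist [ 5.09470e+02 -4.11349e+02  2.03000e-01] 11.63
[[-0.7, -0.8], [0.7, -0.9], [-0.5, 1.0], [0.5, 0.9]]
wrist [ 5.09588e+02 -4.11268e+02  1.95000e-01] 11.18
[[-0.5, 0.1], [0.4, 0.3], [0.1, -0.4], [0.1, -0.1]]
top [ 5.31129e+02  1.92344e+02 -5.80000e-02] -3.32
[[0.7, -0.5], [-0.7, -0.4], [0.2, 0.1], [-0.1, 0.7]]
top [ 5.31340e+02  1.92613e+02 -4.80000e-02] -2.75
[[0.2, -1.4], [-0.2, -0.5], [-0.7, 0.8], [0.7, 1.0]]
```

To row units: -316 mm / 1000 = -0.316, 100 mm / 1000 = 0.1.

Request:
arm_command(
  series=[
    {"dp": [0.05, 0.004, -0.02], "angular": [0, 0, 0], "jaw": 60},
    {"dp": [0.09, 0.008, -0.06], "angular": [0, 0, 0], "jaw": 50},
    {"dp": [0.1, 0.008, -0.115], "angular": [0, 0, 0], "jaw": 50},
    {"dp": [0.1, 0.008, -0.17], "angular": [0, 0, 0], "jaw": 50},
    {"dp": [0.1, 0.008, -0.225], "angular": [0, 0, 0], "jaw": 50},
    {"dp": [0.1, 0.008, -0.27], "angular": [0, 0, 0], "jaw": 50},
    {"dp": [0.1, 0.008, -0.298], "angular": [0, 0, 0], "jaw": 50},
    {"dp": [0.1, 0.008, -0.31], "angular": [0, 0, 0], "jaw": 50},
    {"dp": [0.1, 0.008, -0.316], "angular": [0, 0, 0], "jaw": 50},
    {"dp": [0.1, 0.008, -0.316], "angular": [0, 0, 0], "jaw": 50},
    {"dp": [0.1, 0.008, -0.316], "angular": [0, 0, 0], "jaw": 30},
    {"dp": [0.1, 0.008, -0.316], "angular": [0, 0, 0], "jaw": 8},
    {"dp": [0.1, 0.008, -0.316], "angular": [0, 0, 0], "jaw": 8},
    {"dp": [0.1, 0.008, -0.316], "angular": [0, 0, 0], "jaw": 8},
    {"dp": [0.1, 0.008, -0.316], "angular": [0, 0, 0], "jaw": 8},
    {"dp": [0.1, 0.008, -0.316], "angular": [0, 0, 0], "jaw": 8},
  ],
)

```text
time_s: 32.83
tool_pos: [509.9, -411.7, 53.4]
eef_rot: [3.141, -0.0, 0.196]
ft_force: [-0.6, -0.9, 2.1]
finger_gap: 15.8
finger_force: 30.0
```

To row units: 390 mm / 1000 = 0.39, 290 mm / 1000 = 0.29, -11 degrees / 180 = -0.0611.

Request:
arm_command(
  series=[
    {"dp": [0, 0, 0.004], "angular": [0, 0, 0], "jaw": 8},
    {"dp": [0, 0, 0.015], "angular": [0, 0, 0], "jaw": 8},
    {"dp": [0, 0, 0.04], "angular": [0, 0, 0], "jaw": 8},
    {"dp": [0, 0, 0.075], "angular": [0, 0, 0], "jaw": 8},
    {"dp": [0, 0, 0.115], "angular": [0, 0, 0], "jaw": 8},
    {"dp": [0, 0, 0.155], "angular": [0, 0, 0], "jaw": 8},
    {"dp": [0, 0, 0.19], "angular": [0, 0, 0], "jaw": 8},
    {"dp": [0, 0, 0.21], "angular": [0, 0, 0], "jaw": 8},
    {"dp": [-0.005, 0.003, 0.215], "angular": [0, 0, 0], "jaw": 8},
    {"dp": [-0.015, 0.018, 0.22], "angular": [0, 0, -0.0056], "jaw": 8},
    {"dp": [-0.025, 0.045, 0.22], "angular": [0, 0, -0.0111], "jaw": 8},
    {"dp": [-0.035, 0.08, 0.22], "angular": [0, 0, -0.0167], "jaw": 8},
    {"dp": [-0.04, 0.12, 0.22], "angular": [0, 0, -0.0222], "jaw": 8},
    {"dp": [-0.04, 0.165, 0.22], "angular": [0, 0, -0.0278], "jaw": 8},
    {"dp": [-0.04, 0.21, 0.22], "angular": [0, 0, -0.0333], "jaw": 8},
    {"dp": [-0.04, 0.25, 0.22], "angular": [0, 0, -0.0389], "jaw": 8},
    {"dp": [-0.04, 0.29, 0.22], "angular": [0, 0, -0.0444], "jaw": 8},
    {"dp": [-0.04, 0.33, 0.22], "angular": [0, 0, -0.05], "jaw": 8},
    {"dp": [-0.04, 0.365, 0.22], "angular": [0, 0, -0.0556], "jaw": 8},
    {"dp": [-0.04, 0.39, 0.22], "angular": [0, 0, -0.0611], "jaw": 8},
  ],
)

```text
time_s: 35.33
tool_pos: [468.6, -19.7, 272.4]
eef_rot: [-3.141, 0.002, 0.005]
ft_force: [0.8, 0.4, -4.5]
finger_gap: 15.7
finger_force: 30.0
```

To row units: 214 mm / 1000 = 0.214, 205 mm / 1000 = 0.205, -3.3 degrees / 180 = -0.0183.

Request:
arm_command(
  series=[
    {"dp": [0.005, 0.025, 0], "angular": [0, 0, -0.0056], "jaw": 8},
    {"dp": [0.015, 0.06, 0], "angular": [0, 0, -0.0111], "jaw": 8},
    {"dp": [0.028, 0.105, 0], "angular": [0, 0, -0.015], "jaw": 8},
    {"dp": [0.042, 0.15, 0], "angular": [0, 0, -0.0183], "jaw": 8},
    {"dp": [0.053, 0.185, 0], "angular": [0, 0, -0.0183], "jaw": 8},
    {"dp": [0.059, 0.205, 0], "angular": [0, 0, -0.0183], "jaw": 8},
    {"dp": [0.061, 0.214, 0], "angular": [0, 0, -0.0183], "jaw": 8},
    {"dp": [0.061, 0.214, 0], "angular": [0, 0, -0.0183], "jaw": 8},
    {"dp": [0.061, 0.214, 0], "angular": [0, 0, -0.0183], "jaw": 8},
  ],
)

```text
time_s: 36.45
tool_pos: [530.7, 191.5, 273.3]
eef_rot: [3.141, 0.0, -0.054]
ft_force: [0.8, -0.3, -3.0]
finger_gap: 15.9
finger_force: 30.0
```

```bash
python3 - <<'E'
from h import *
s=ctrl.sense();print(s["time_s"],np.round(s["tool_pos"],1),np.round(s["eef_rot"],3),np.round(s["ft_force"],1),np.round(s["torque"],2),s["finger_gap"])
b=ctrl.camera("scene")[170:470,100:450]
cv2.imwrite("pics/w8.png",cv2.resize(b,None,fx=1.9,fy=1.9,interpolation=cv2.INTER_CUBIC)[:,:,::-1])
E
```

```text
36.45 [530.7 191.5 273.3] [ 3.141  0.    -0.054] [ 0.8 -0.3 -3. ] [0.02 0.02 0.01] 15.937637724842277
```

View pics/w8.png

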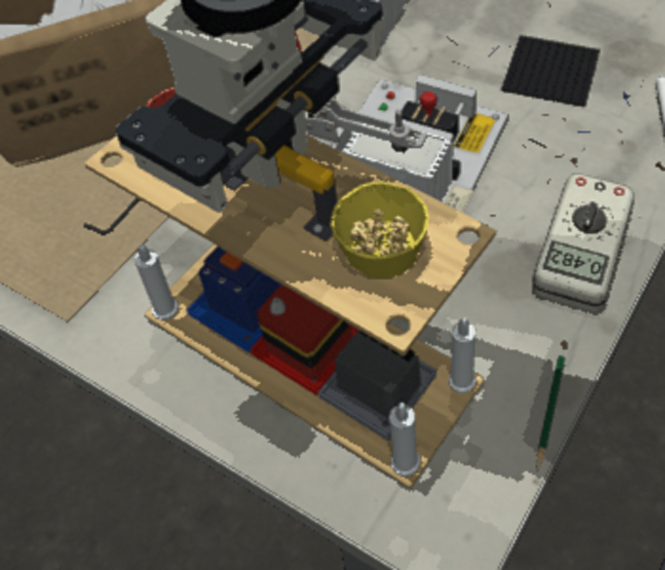

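To row units: -102 mm / 1000 = -0.102, -100 mm / 1000 = -0.1.

Request:
arm_command(
  series=[
    {"dp": [0, 0.001, -0.015], "angular": [0, 0, 0], "jaw": 8},
    {"dp": [0, 0.001, -0.045], "angular": [0, 0, 0], "jaw": 8},
    {"dp": [0, 0.001, -0.075], "angular": [0, 0, 0], "jaw": 8},
    {"dp": [0, 0.001, -0.092], "angular": [0, 0, 0], "jaw": 8},
    {"dp": [0, 0.001, -0.1], "angular": [0, 0, 0], "jaw": 8},
    {"dp": [0, 0.001, -0.102], "angular": [0, 0, 0], "jaw": 8},
    {"dp": [0, 0.001, -0.102], "angular": [0, 0, 0], "jaw": 8},
    {"dp": [0, 0.001, -0.102], "angular": [0, 0, 0], "jaw": 8},
  ],
)

```text
time_s: 37.5
tool_pos: [531.3, 193.6, 172.0]
eef_rot: [-3.141, -0.001, -0.053]
ft_force: [-0.0, 0.4, -3.9]
finger_gap: 16.2
finger_force: 30.0
```

```bash
python3 - <<'E'
from h import *
s=ctrl.sense();print(s["time_s"],np.round(s["tool_pos"],1),np.round(s["eef_rot"],3),np.round(s["ft_force"],1))
W=ctrl.camera("wrist");S=ctrl.camera("scene");T=ctrl.camera("top")
for n,i in(("W",W),("S",S),("T",T)):np.save(n,i)
q=(530.9,192.6,-.053)
def w(l,t,z):
    c,k=np.cos(q[2]),np.sin(q[2]);return [q[0]+l*c-t*k,q[1]+l*k+t*c,z]
tiles=[]
for n,I in(("scene",S),("top",T)):
    row=[]
    for l,t in((138,45),(138,-45),(-138,45),(-138,-45)):
        p=proj(n,w(l,t,113));print(n,(l,t),p.round(1))
        x,y=np.round(p).astype(int);c=I[max(y-15,0):y+15,max(x-15,0):x+15]
        c=cv2.resize(c,(190,190),interpolation=cv2.INTER_CUBIC)
        row.append(c)
    tiles.append(np.hstack(row))
c=cv2.resize(W[:120,200:440],(760,380)); 
tiles=[t for t in tiles]
cv2.imwrite("pics/w9.png",np.vstack(tiles+[cv2.resize(W[20:85,220:420],(760,220))])[:,:,::-1])
for l,t in((138,45),(138,-45)):print(proj("wrist",w(l,t,113)).round(0),proj("wrist",w(l,t,124)).round(0))
E
```

```text
37.5 [531.3 193.6 172. ] [-3.141e+00 -1.000e-03 -5.300e-02] [-0.   0.4 -3.9]
scene (138, 45) [173.8 298.8]
scene (138, -45) [210.6 264. ]
scene (-138, 45) [310.9 382.5]
scene (-138, -45) [343.7 337.5]
top (138, 45) [154.6 175.8]
top (138, -45) [201.  179.6]
top (-138, 45) [138.1 319.8]
top (-138, -45) [185.7 323.8]
[234.   6.] [228.  -3.]
[410.   6.] [416.  -3.]
```

View pics/w9.png

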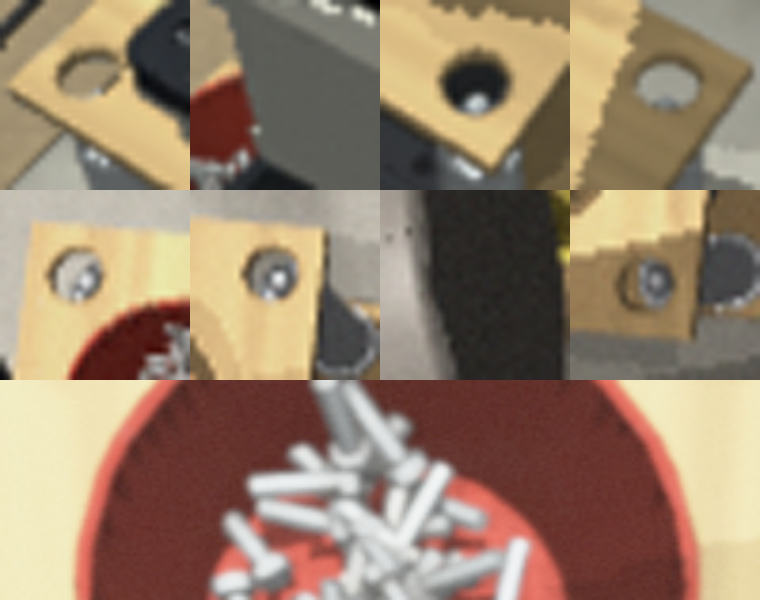

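In the visible holes, the pins appear where parallax predicts for an aligned deck, to within about 1 mm. I'll lower slowly.

To row units: -14 mm / 1000 = -0.014, -12 mm / 1000 = -0.012.

Request:
arm_command(
  series=[
    {"dp": [0, 0, -0.003], "angular": [0, 0, 0], "jaw": 8},
    {"dp": [0, 0, -0.006], "angular": [0, 0, 0], "jaw": 8},
    {"dp": [0, 0, -0.009], "angular": [0, 0, 0], "jaw": 8},
    {"dp": [0, 0, -0.012], "angular": [0, 0, 0], "jaw": 8},
    {"dp": [0, 0, -0.014], "angular": [0, 0, 0], "jaw": 8},
    {"dp": [0, 0, -0.014], "angular": [0, 0, 0], "jaw": 8},
  ],
)

```text
time_s: 38.4
tool_pos: [530.8, 193.5, 157.0]
eef_rot: [3.141, 0.0, -0.053]
ft_force: [-0.5, -0.3, -3.5]
finger_gap: 15.5
finger_force: 30.0
```

To row units: -7.5 mm / 1000 = -0.0075, -6.5 mm / 1000 = -0.0065.

Request:
arm_command(
  series=[
    {"dp": [0, 0, -0.002], "angular": [0, 0, 0], "jaw": 8},
    {"dp": [0, 0, -0.004], "angular": [0, 0, 0], "jaw": 8},
    {"dp": [0, 0, -0.0055], "angular": [0, 0, 0], "jaw": 8},
    {"dp": [0, 0, -0.0065], "angular": [0, 0, 0], "jaw": 8},
    {"dp": [0, 0, -0.0075], "angular": [0, 0, 0], "jaw": 8},
    {"dp": [0, 0, -0.0075], "angular": [0, 0, 0], "jaw": 8},
  ],
)

```text
time_s: 39.15
tool_pos: [530.9, 193.5, 149.7]
eef_rot: [3.141, 0.0, -0.053]
ft_force: [-0.2, 0.3, -4.8]
finger_gap: 15.8
finger_force: 30.0
```

To row units: -1.5 mm / 1000 = -0.0015, -1 mm / 1000 = -0.001.

Request:
arm_command(
  series=[
    {"dp": [0, 0, -0.001], "angular": [0, 0, 0], "jaw": 8},
    {"dp": [0, 0, -0.0015], "angular": [0, 0, 0], "jaw": 8},
    {"dp": [0, 0, -0.0015], "angular": [0, 0, 0], "jaw": 8},
  ],
)

```text
time_s: 39.52
tool_pos: [530.9, 193.6, 148.5]
eef_rot: [3.142, -0.0, -0.053]
ft_force: [-0.7, -0.6, -2.3]
finger_gap: 15.7
finger_force: 30.0
```

To row units: -0.7 mm / 1000 = -0.0007.

Request:
arm_command(
  series=[
    {"dp": [0, 0, -0.0007], "angular": [0, 0, 0], "jaw": 8},
    {"dp": [0, 0, -0.0007], "angular": [0, 0, 0], "jaw": 8},
    {"dp": [0, 0, -0.0007], "angular": [0, 0, 0], "jaw": 8},
  ],
)

```text
time_s: 39.9
tool_pos: [530.9, 193.6, 148.4]
eef_rot: [-3.142, -0.001, -0.053]
ft_force: [-3.2, -1.7, 5.6]
finger_gap: 15.7
finger_force: 30.0
```

To row units: -300 mm / 1000 = -0.3, 160 mm / 1000 = 0.16.

Request:
arm_command(
  series=[
    {"dp": [0, 0, 0], "angular": [0, 0, 0], "jaw": 30},
    {"dp": [0, 0, 0], "angular": [0, 0, 0], "jaw": 50},
    {"dp": [0, 0, 0], "angular": [0, 0, 0], "jaw": 50},
    {"dp": [0, 0, 0.01], "angular": [0, 0, 0], "jaw": 50},
    {"dp": [0, 0, 0.04], "angular": [0, 0, 0], "jaw": 50},
    {"dp": [0, 0, 0.09], "angular": [0, 0, 0], "jaw": 50},
    {"dp": [0, 0, 0.14], "angular": [0, 0, 0], "jaw": 50},
    {"dp": [-0.05, -0.15, 0.16], "angular": [0, 0, 0], "jaw": 50},
    {"dp": [-0.08, -0.3, 0.16], "angular": [0, 0, 0], "jaw": 50},
    {"dp": [-0.08, -0.3, 0.16], "angular": [0, 0, 0], "jaw": 50},
    {"dp": [-0.08, -0.3, 0.16], "angular": [0, 0, 0], "jaw": 50},
    {"dp": [-0.08, -0.3, 0.16], "angular": [0, 0, 0], "jaw": 50},
    {"dp": [-0.08, -0.3, 0.16], "angular": [0, 0, 0], "jaw": 50},
    {"dp": [-0.08, -0.3, 0.16], "angular": [0, 0, 0], "jaw": 50},
  ],
)

```text
time_s: 41.65
tool_pos: [451.0, -106.2, 308.0]
eef_rot: [-3.141, -0.001, -0.054]
ft_force: [-0.2, 0.1, -0.3]
finger_gap: 50.0
finger_force: 0.0
```

```bash
python3 - <<'E'
from h import *
s=ctrl.sense();print(s["time_s"],np.round(s["tool_pos"],1),np.round(s["ft_force"],1))
S=ctrl.camera("scene")[200:440,150:390];T=ctrl.camera("top")[160:340,120:225]
cv2.imwrite("pics/w10.png",np.hstack([cv2.resize(S,(450,450),interpolation=cv2.INTER_CUBIC),cv2.resize(T,(262,450),interpolation=cv2.INTER_CUBIC)])[:,:,::-1])
E
```

```text
41.65 [ 451.  -106.2  308. ] [-0.2  0.1 -0.3]
```

View pics/w10.png

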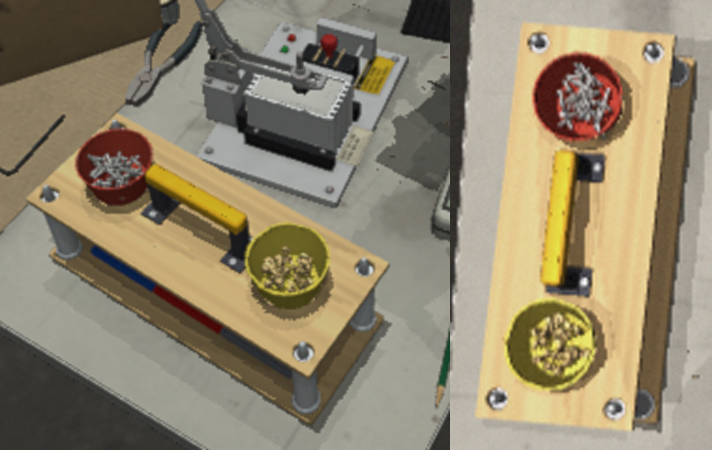

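The tier lies flat with a pin showing through each of its four holes, so I'm handing in.

```bash
python3 -c "
from bench import ctrl;print(ctrl.finish_job())"
```

```text
the job is handed in; nothing more can be done
None
```

The battery, contactor and relay module each stand upright in their own-colour pockets, the upper tier rests flat on all four post shoulders, and the job was handed in at about 42 s; the verdict was not shown.

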